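# Face up a row of cheese blocks with the facing bar

### The job

Take the wooden facing bar out of its leaning rest and, holding it upright with its long edge parallel to the back fence, push the three equal square-cut cheese blocks away from you with it until all three stand straight in one line with their backs tight against the fence; finish with a gentle squeeze that presses every block on the fence (about 5 N on each, never over 25 N). Touch the blocks only with the bar, leave the other goods where they are, and slide the bar back into the slot of its rest, fully home.

Things in the scene. Friction and masses are not known exactly. Their poses are not given: they have to be found in the camera images.
- fence: Low wooden back fence, 284 long, 18 thick, 54 high, fixed, left or right on the deck. Origin on the deck amid the row's place, 120 in front of the fence's front face; x points to the fence (pushing direction, roughly away from the robot), y along the fence, z up. Front face: the plane x = +120, y from -142 to +142.
- rest: Fixed dark wooden rest: base 105 x 146 x 12, two leaning cheeks 130 long that form a slot 15 wide, 36 deep, open at both ends, lips flared. Origin on the deck, 74 short of the slot; y along the slot, z up. The slot leans 0.3 rad, its top toward the rest's -x (the robot): its axis, floor to mouth, is (-0.296, 0, 0.955) here. Mouth 45 to 60 above the deck.
- slot_floor (a point): Middle of the slot's floor, at (74, 0, 18) mm in the rest's frame; axes as the rest's (not leaning). The bar's foot point comes to this point when it is fully home.
- bar_grip (a point): Grip point of the pale wooden facing bar (0.14 kg), mid-handle. Handle 18 thick, 74 long, from 22 below to 27 above this point; thin stem, then the blade, same middle plane: 12 thick, 272 long, 45 high, top edge 55 and lower edge 100 below this point. Axes: x across the thickness (grasp across it), y along the blade, z up from blade to handle. Starts leaning in the slot, x roughly away from the robot.
- bar_foot (a point): Middle of the lower edge of the bar's blade, 100 mm below bar_grip along the bar's z; same axes. (A fixed curved guard glass stands on the deck to the right of the work, some 0.5 m right of the robot's middle: go over it.)
- piece_a_mid (a point): Centre (half-way up) of one of three equal square-cut yellowish cheese blocks with speckled tops, loose, 67 deep (x, toward the fence) x 86 wide (y) x 66 high, about 0.25 kg (mass and friction vary). Axes as the fence's within a small yaw; blocks stand side by side 96 apart, unevenly far from the fence. Friction can hold a block slightly askew; rocking the bar settles it. Tight on the fence, the centre is at x = 86.5 in the fence's frame.
- piece_b_mid (a point): Centre (half-way up) of one of three equal square-cut yellowish cheese blocks with speckled tops, loose, 67 deep (x, toward the fence) x 86 wide (y) x 66 high, about 0.25 kg (mass and friction vary). Axes as the fence's within a small yaw; blocks stand side by side 96 apart, unevenly far from the fence. Friction can hold a block slightly askew; rocking the bar settles it. Tight on the fence, the centre is at x = 86.5 in the fence's frame.
- piece_c_mid (a point): Centre (half-way up) of one of three equal square-cut yellowish cheese blocks with speckled tops, loose, 67 deep (x, toward the fence) x 86 wide (y) x 66 high, about 0.25 kg (mass and friction vary). Axes as the fence's within a small yaw; blocks stand side by side 96 apart, unevenly far from the fence. Friction can hold a block slightly askew; rocking the bar settles it. Tight on the fence, the centre is at x = 86.5 in the fence's frame.
- pear_cheese: Bystander, to be left alone: yellow pear-shaped cheese standing upright, 58 across, 73 high; origin under its middle.
- wedge: Bystander, to be left alone: small cheese wedge, 67 x 77 x 30; origin under its middle.
- chili_wedge: Bystander, to be left alone: thick cheese wedge, 98 x 101 x 62; origin under its middle.
- small_wheel: Bystander, to be left alone: small pale cheese wheel, 101 x 97 x 46; origin under its middle.
- tag: Bystander, to be left alone: upright price tag on a black foot, 22 x 58 x 46; origin under its middle.

How it is judged:
By the outcome, as a careful person would: the job done as asked, in the order asked, and still so for the second after the job is handed in, with the robot touching nothing.
It also fails if it takes over 72 s, if anything falls off the work surface, if the arm or the gripper's body presses on something with over 40 N, if the wrist force passes 120 N, or if a joint passes its speed limit or range.

### The arm

A 7-joint arm with a two-finger parallel gripper is mounted at the origin on a cart in front of the work surface, level with it; the furniture and walls round the work are solid. World frame = base frame: x ahead of the robot, y to its left, z up, the work surface at z = 0. Lengths are in m, angles in rad, forces in N, time in s.
With the tool pointing down it reaches from about 0.425 to 0.925 m from the base axis. Payload 6.8 kg.
Tool frame: the origin (TCP) lies at the centre of the arm's flange, where the gripper is bolted on; the fingertips stand 182 mm ahead of it and the grasp point (between the pads) lies 163 mm ahead of it; z points along the fingers, y is the direction in which the jaws open and shut (so a half turn about z gives the same grasp; the last joint's range is limited). The gripper opens to 88 mm and grips with 3 to 60 N. Pads are 20 mm wide; open, the fingers measure 115 mm over their backs; the gripper's body (75 mm by 178 mm) begins 61 mm behind the grasp point.
Start: joints at [-1.402, 0.477, 0.022, 1.555, -0.011, 1.109, -0.083], TCP at [0.184, 0.649, 0.405] pointing down, gripper open.
Joint ranges: [-2.96, 2.96], [-0.34, 2.1], [-1.41, 1.46], [0.24, 2.44], [-1.37, 4.51], [0.17, 1.92], [-2.96, 2.96]. Speed limits (rad/s): [2.39, 2.39, 3.14, 3.14, 3.14, 3.14, 3.14].

### API

Orientations are given as a 3x3 rotation matrix whose columns are the frame's x, y, z axes.
In Python, from bench import robot, optics gives the robot as it stands.
- The arm moves only by the shell command python3 -m inch 'ROWS'. ROWS is JSON, a list of rows, each a list of 3 entries, a list of its own where there are three numbers: the shift along the world's x, y, z in cm, then the turn, a rotation vector about the world's x, y, z in rad, then the closure, from -1 (fully open) to 1 (shut). In form: [[[dx, dy, dz], [rx, ry, rz], jaw], ...]. A call has 1 to 8 rows; each row is the pose to reach, as a shift and turn from the pose measured when the call began; what a row does not reach only later rows make up. A row lasts 1/12 s, in which the tool goes at most 41.7 mm and 7.16 degrees, less where a joint would pass 70% of its speed; a pose out of reach is approached as far as the arm can. A call with a gripper value outside its range is refused whole. The fingers move at their own pace and stop on an object; the grip force is fixed at half the most. Time passes only in rows, so rows that repeat a pose let the fingers close. It gives the time, the measured TCP pose, the force and the opening at its end, in the units of the state.
- robot.observe(): the state, without advancing time (a new reading comes with each control period).
- optics.snapshot(name): name is "side" or "top" or "wrist"; returns a dict with "frame" (384x512x3 uint8, red, green, blue), "depth" (384x512 float32, m along the optical axis (not along the pixel's ray), 0 where there is no reading), "fx", "fy", "cx", "cy" (pixels), "k1" (the pictures are not rectified: a ray, as slopes to the right and down, at radius r is drawn at 1 + k1 r^2 times it, then the intrinsics apply), "R" (3x3) and "t" (3): a world point X has camera coordinates R X + t; the wrist camera has in their place "hand_eye" (4x4, takes a point from camera to tool coordinates, whose origin is the TCP and whose axes are the flange's). Camera axes: x right, y down, z forward; pixel columns grow to the right and rows downward; lengths in m; the calibration is good to about 2 mm. A picture is of the moment at which its call begins: read the wrist's pose just before it.
- robot.job_done(): hands the job in, once; it reports no verdict.
The state is a dict: "clock": time; "joints": joint angles; "joint_vel": joint speeds; "effort": joint torques, N m; "eef_pos": TCP position; "tool_rot": TCP orientation; "ft_force": force on the tool from outside, world axes, zero at the start; "wrist_torque": the same for the moment, N m; "gripper_width": finger opening in m.
Only numpy, scipy, OpenCV 4.12 (cv2) and the standard library are available. Lean on these libraries where they do the work, as an engineer would, in place of code of your own. Each camera call takes 0.05 s, during which the arm holds its last target. There are 200 camera calls.

## Working session

There is one attempt and no reset: what is moved stays moved. The work goes in short steps, Python scripts to look and compute and a shell command to move; the robot and the scene stay as the last step left them, time stands still between calls to the robot, and variables do not carry over. Pictures are saved under pics/ and viewed, about 8 in all and at most 12, crops included, and the job is handed in when it is done.

```bash
ls; mkdir -p pics; python3 - <<'E'
from bench import robot, optics
import cv2,numpy as np
s=robot.observe(); print({k:np.round(v,3).tolist() for k,v in s.items()})
for n in ("top","side"):
    d=optics.snapshot(n); cv2.imwrite(f"pics/{n}0.png",cv2.cvtColor(d["frame"],cv2.COLOR_RGB2BGR))
    np.savez(f"{n}0.npz",**d)
    print(n,[d[k] for k in("fx","fy","cx","cy","k1")],np.round(d["R"],3).tolist(),d["t"])
E
```

```text
pics
{'clock': 0.0, 'joints': [-1.402, 0.478, 0.022, 1.556, -0.012, 1.109, -0.083], 'joint_vel': [-0.002, -0.002, -0.0, 0.001, 0.0, 0.002, -0.001], 'effort': [0.0, -58.285, 1.535, -27.262, -0.054, 0.017, 0.0], 'eef_pos': [0.184, 0.649, 0.404], 'tool_rot': [[-0.962, 0.273, -0.0], [0.273, 0.962, -0.002], [-0.0, -0.002, -1.0]], 'ft_force': [0.578, -0.438, -0.787], 'wrist_torque': [0.013, 0.058, -0.067], 'gripper_width': 0.088}
top [396.5675193412175, 396.5675193412175, 257.72783020600104, 189.6433976079826, -0.12050015269216213] [[0.024, -1.0, -0.016], [-0.99, -0.022, -0.136], [0.136, 0.019, -0.991]] [-0.02833525  0.52688735  1.14141046]
side [349.65006703336036, 349.65006703336036, 250.34324191588783, 189.43643929457295, 0.03579671797008712] [[-0.831, -0.556, -0.015], [-0.295, 0.464, -0.835], [0.471, -0.69, -0.55]] [0.43492952 0.24817405 0.64405714]
```

View pics/top0.png

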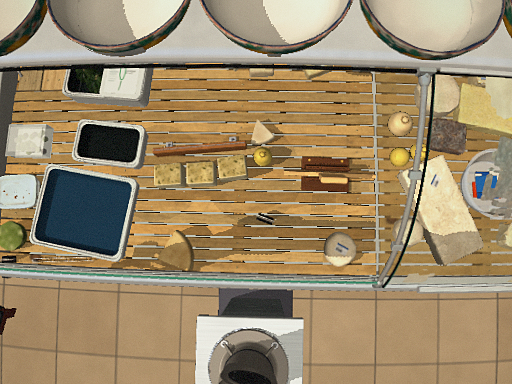

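View pics/side0.png

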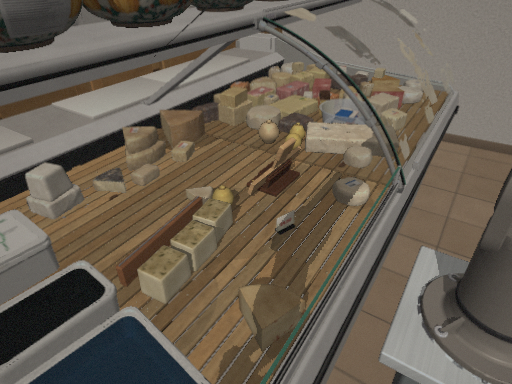

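The top view shows the fence at (155–245, 150–140), blocks at (168,174), (199,172) and (231,168), the pear at (262,157) close to the right block, the rest at (325,173) with the bar's handle at about (332,181), and the tag at (265,217). The side view agrees: the bar leans in the rest at about (275,165).

```bash
cat > h.py <<'E'
import numpy as np,cv2
def cloud(d,R=None,t=None):
    h,w=d["depth"].shape; K=np.array([[d["fx"],0,d["cx"]],[0,d["fy"],d["cy"]],[0,0,1.]])
    v,u=np.mgrid[:h,:w]; p=np.stack([u,v],-1).reshape(-1,1,2).astype(float)
    n=cv2.undistortPoints(p,K,np.array([float(d["k1"]),0,0,0])).reshape(h,w,2)
    z=d["depth"].astype(float); c=np.dstack([n*z[...,None],z])
    if R is None: R,t=d["R"],d["t"]
    P=(c-np.asarray(t))@np.asarray(R); P[z==0]=np.nan
    return P
def wcloud(d,s):
    T=np.eye(4);T[:3,:3]=s["tool_rot"];T[:3,3]=s["eef_pos"]; M=T@np.asarray(d["hand_eye"])
    R=M[:3,:3].T; return cloud(d,R,-R@M[:3,3])
E
python3 - <<'E'
from h import *
for n in("top","side"):
    d=dict(np.load(n+"0.npz")); P=cloud(d); f=d["frame"]
    hsv=cv2.cvtColor(f,cv2.COLOR_RGB2HSV)
    z=P[...,2]
    pts=dict(top=[(168,174),(199,172),(231,168),(262,157),(262,132),(265,217),(160,152),(240,142),(325,163),(325,180),(335,181),(325,187),(340,247),(175,250),(280,215)],side=[(165,270),(195,240),(215,210),(224,192),(272,165),(285,158),(285,215)])[n]
    for u,v in pts: print(n,u,v,f[v,u],hsv[v,u],np.round(P[v,u],3))
    # blocks
    m=(z>.058)&(z<.075)&(P[...,0]>.4)&(P[...,0]<.8)&(P[...,1]>-.1)&(P[...,1]<.4)
    k,lab,st,_=cv2.connectedComponentsWithStats(cv2.erode(m.astype(np.uint8),np.ones((2,2))))
    for i in range(1,k):
        if st[i,4]>80:
            q=P[lab==i]; r=cv2.minAreaRect((q[:,:2]*1000).astype(np.float32)); print("blk",st[i],np.round(np.nanmean(q,0),3),r)
    m=(z>.044)&(z<.064)&(hsv[...,0]<14)&(hsv[...,1]>90)&(f[...,0]<170)&(P[...,0]>.45)&(P[...,0]<.85)&(P[...,1]>-.45)&(P[...,1]<.45)
    k,lab,st,_=cv2.connectedComponentsWithStats(m.astype(np.uint8))
    for i in range(1,k):
        if st[i,4]>60:
            q=P[lab==i]; r=cv2.minAreaRect((q[:,:2]*1000).astype(np.float32)); print("brown",st[i],np.round(np.nanmean(q,0),3),r)
E
python3 - <<'E'
import cv2
t=cv2.imread('pics/top0.png')[120:235,145:365]; s=cv2.imread('pics/side0.png')[120:230,230:340]
import numpy as np
a=cv2.resize(t,None,fx=3.6,fy=3.6); 
cv2.imwrite('pics/crop0.png',a)
E
```

```text
top 168 174 [194 163  93] [ 21 133 194] [0.564 0.248 0.065]
top 199 172 [191 160  93] [ 21 131 191] [0.572 0.156 0.066]
top 231 168 [206 173 108] [ 20 121 206] [0.584 0.062 0.071]
top 262 157 [177 141  59] [ 21 170 177] [ 0.621 -0.027  0.061]
top 262 132 [218 190 143] [ 19  88 218] [ 0.705 -0.025  0.032]
top 265 217 [128 115 102] [ 15  52 128] [ 0.446 -0.04   0.045]
top 160 152 [148  91  47] [ 13 174 148] [0.633 0.279 0.053]
top 240 142 [136 120 111] [ 11  47 136] [0.666 0.039 0.058]
top 325 163 [110  65  37] [ 12 169 110] [ 0.618 -0.22   0.007]
top 325 180 [237 202 116] [ 21 130 237] [ 0.545 -0.201  0.133]
top 335 181 [244 212 123] [ 22 126 244] [ 0.542 -0.228  0.136]
top 325 187 [93 53 36] [  9 156  93] [ 0.543 -0.219  0.014]
top 340 247 [169 160 144] [ 19  38 169] [ 0.363 -0.259  0.047]
top 175 250 [140 106  54] [ 18 157 140] [0.343 0.217 0.06 ]
top 280 215 [64 58 53] [14 44 64] [ 0.456 -0.085 -0.002]
blk [129 125  16  42 130] [0.647 0.344 0.062] ((650.1912841796875, 349.9149475097656), (127.33951568603516, 44.950035095214844), 2.8187034130096436)
blk [218 155  29  24 544] [0.59  
[... 1623 characters left out ...]
64] ((790.8707885742188, 373.1193542480469), (50.887264251708984, 6.9435811042785645), 88.81900787353516)
blk [138 246  50  37 982] [0.559 0.257 0.066] ((562.2833251953125, 252.8938751220703), (61.30226135253906, 80.72696685791016), 3.350783348083496)
blk [ 49 262  68  49 582] [0.648 0.359 0.061] ((649.9134521484375, 366.10040283203125), (64.30756378173828, 133.85830688476562), 89.9198226928711)
brown [266 158  26  23 150] [ 0.563 -0.211  0.051] ((565.2130737304688, -223.4588623046875), (143.66358947753906, 15.313837051391602), 88.98721313476562)
brown [116 197  86  76 673] [0.644 0.186 0.052] ((648.7998046875, 166.0950469970703), (19.069637298583984, 281.01971435546875), 4.5103936195373535)
```

View pics/crop0.png

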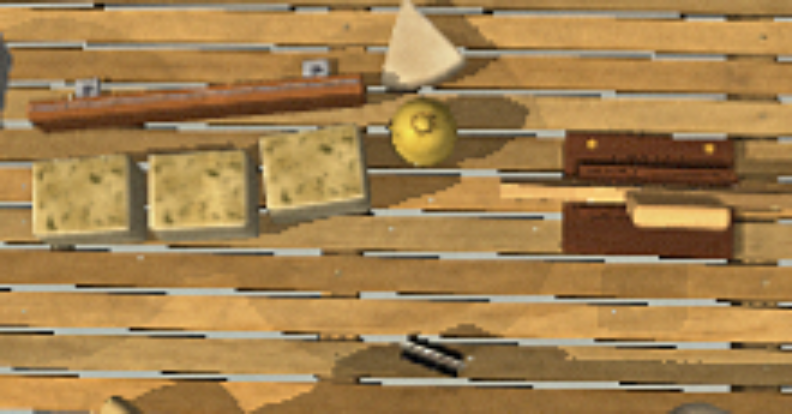

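The crop shows the fence, three blocks, pear, rest with bar and tag clearly. The depth heights match the given sizes: 66 mm blocks, 54 mm fence, handle top about 136 mm. I'll start moving and fit the frames at the same time.

```bash
cat >> h.py <<'E'
def rows(s,p,R):
    from scipy.spatial.transform import Rotation as Ro
    return np.round((np.asarray(p)-s["eef_pos"])*100,2), np.round(Ro.from_matrix(np.asarray(R)@np.asarray(s["tool_rot"]).T).as_rotvec(),3)
E
python3 - <<'E'
from h import *
Q=[];B=[]
for n in("top","side"):
    d=dict(np.load(n+"0.npz")); P=cloud(d); f=d["frame"]; hsv=cv2.cvtColor(f,cv2.COLOR_RGB2HSV); z=P[...,2]
    m=(z>.048)&(z<.060)&(P[...,0]>.61)&(P[...,0]<.69)&(P[...,1]>.01)&(P[...,1]<.31)&(hsv[...,0]<16)&(hsv[...,1]>120)
    q=P[m]; 
    for it in range(3):
        c=np.polyfit(q[:,1],q[:,0],1); r=q[:,0]-np.polyval(c,q[:,1]); q=q[abs(r)<.012]
    th=-np.arctan(c[0]); R=np.array([[np.cos(th),-np.sin(th)],[np.sin(th),np.cos(th)]])
    fq=q[:,:2]@R; print(n,"th",th,"x pct",np.percentile(fq[:,0],[2,50,98]),"y",fq[:,1].min(),fq[:,1].max(),len(q))
    m=(z>.1)&(z<.16)&(P[...,0]>.48)&(P[...,0]<.62)&(P[...,1]>-.3)&(P[...,1]<-.15)
    q=P[m]; print("handle",q.mean(0).round(4),q.min(0).round(3),q.max(0).round(3),np.percentile(q,95,axis=0), "slope",np.polyfit(q[:,1],q[:,0],1))
    m=(z>.045)&(z<.08)&(P[...,0]>.5)&(P[...,0]<.62)&(P[...,1]>-.4)&(P[...,1]<-.05)
    q=P[m];print("upper rest/bar",q.min(0).round(3),q.max(0).round(3))
    m=(z>.03)&(z<.09)&(abs(P[...,0]-.62)<.05)&(abs(P[...,1]+.027)<.05)&(P[...,1]<.005)
    q=P[m];print("pear",q.min(0).round(3),q.max(0).round(3))
E
python3 -m inch '[[[4,-3,0],[0,0,-0.1],-1],[[8,-6,0],[0,0,-0.2],-1],[[12,-9,0],[0,0,-0.3],-1],[[16,-12,0],[0,0,-0.4],-1],[[19,-15,0],[0,0,-0.5],-1],[[22,-18,0],[0,0,-0.6],-1],[[25,-20,0],[0,0,-0.7],-1],[[27,-22,0],[0,0,-0.8],-1]]'
```

```text
top th 0.10231900201800886 x pct [0.6563442  0.66199905 0.67288544] y -0.043707122497117945 0.2381368138121671 387
handle [ 0.5503 -0.2238  0.1313] [ 0.537 -0.261  0.1  ] [ 0.568 -0.188  0.143] [ 0.56624506 -0.19012232  0.14120552] slope [0.04219952 0.55974452]
upper rest/bar [ 0.559 -0.361  0.045] [ 0.604 -0.09   0.075]
pear [ 0.602 -0.054  0.03 ] [0.657 0.001 0.076]
side th 0.09461451703594756 x pct [0.65466897 0.65793896 0.66726395] y -0.036519536260612696 0.24457627042680635 499
handle [ 0.5461 -0.2131  0.1251] [ 0.537 -0.26   0.101] [ 0.567 -0.186  0.141] [ 0.55790544 -0.18817865  0.13936622] slope [0.11825536 0.57130966]
upper rest/bar [ 0.557 -0.36   0.045] [ 0.6   -0.088  0.08 ]
pear [ 0.6   -0.045  0.03 ] [0.653 0.    0.075]
clock: 0.77
eef_pos: [0.4441, 0.4378, 0.4036]
tool_rot: [[-0.47, 0.883, -0.002], [0.883, 0.47, -0.001], [-0.0, -0.002, -1.0]]
ft_force: [0.2, 0.5, -0.2]
gripper_width: 0.088
```

```bash
python3 -m inch '[[[0,-4,0],[0,0,-0.1],-1],[[0,-8,0],[0,0,-0.2],-1],[[0,-12,0],[0,0,-0.3],-1],[[0,-16,0],[0,0,-0.4],-1],[[0,-20,0],[0,0,-0.45],-1],[[0,-24,0],[0,0,-0.49],-1],[[0,-28,0],[0,0,-0.49],-1],[[0,-32,0],[0,0,-0.49],-1]]'
python3 -m inch '[[[0,-4,0],[0,0,0],-1],[[0,-8,0],[0,0,0],-1],[[0,-12,0],[0,0,0],-1],[[0,-16,0],[0,0,0],-1],[[0,-20,0],[0,0,0],-1],[[0,-24,0],[0,0,0],-1],[[0,-28,0],[0,0,0],-1],[[0,-32,0],[0,0,0],-1]]'
python3 -m inch '[[[0,-2,0],[0,0,0],-1],[[0,-2,0],[0,0,0],-1]]'
python3 - <<'E'
from bench import robot,optics
from h import *
s=robot.observe(); d=optics.snapshot("wrist"); print(s["eef_pos"],np.round(s["tool_rot"],3).tolist())
cv2.imwrite("pics/w1.png",cv2.cvtColor(d["frame"],cv2.COLOR_RGB2BGR)); np.savez("w1.npz",**d,**{k:s[k] for k in("eef_pos","tool_rot")})
P=wcloud(d,s);z=P[...,2];print(np.round(d["hand_eye"],3).tolist())
m=(z>.1)&(z<.16)&(P[...,0]>.48)&(P[...,0]<.62); q=P[m]; print(len(q),q.min(0),q.max(0),q.mean(0))
E
```

```text
clock: 1.43
eef_pos: [0.4435, 0.1158, 0.4034]
tool_rot: [[0.001, 1.0, -0.002], [1.0, -0.001, 0.0], [0.0, -0.002, -1.0]]
ft_force: [1.5, 0.4, 0.3]
gripper_width: 0.088
clock: 2.1
eef_pos: [0.4429, -0.206, 0.4035]
tool_rot: [[0.0, 1.0, -0.002], [1.0, -0.0, 0.001], [0.001, -0.002, -1.0]]
ft_force: [1.1, 0.7, 0.1]
gripper_width: 0.088
clock: 2.27
eef_pos: [0.4415, -0.2308, 0.4038]
tool_rot: [[0.008, 1.0, -0.002], [1.0, -0.008, -0.002], [-0.002, -0.002, -1.0]]
ft_force: [-0.4, 0.3, -0.1]
gripper_width: 0.0879
[ 0.44152983 -0.23078313  0.40376829] [[0.008, 1.0, -0.002], [1.0, -0.008, -0.002], [-0.002, -0.002, -1.0]]
[[0.001, -0.959, -0.284, 0.078], [1.0, 0.001, 0.0, -0.001], [0.0, -0.284, 0.959, 0.02], [0.0, 0.0, 0.0, 1.0]]
2181 [ 0.53655238 -0.26088674  0.10000257] [ 0.56481959 -0.18725414  0.14044917] [ 0.54443407 -0.22014084  0.13547416]
```

View pics/w1.png

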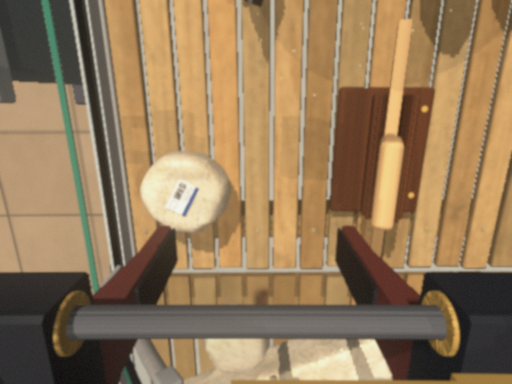

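The handle is at (388,183), the blade runs up to (404,20), and the rest's base spans (330–435, 87–215).

```bash
python3 - <<'E'
from h import *
d=dict(np.load("w1.npz")); P=wcloud(d,d); f=d["frame"]; hsv=cv2.cvtColor(f,cv2.COLOR_RGB2HSV); z=P[...,2]
box=(P[...,0]>.45)&(P[...,0]<.65)&(P[...,1]>-.4)&(P[...,1]<-.05)
def rep(n,m):
    q=P[m]; r=cv2.minAreaRect((q[:,:2]*1000).astype(np.float32)); c=np.polyfit(q[:,1],q[:,0],1)
    print(n,len(q),q.mean(0).round(4),"med z",np.median(q[:,2]).round(4),"y",np.percentile(q[:,1],[.5,99.5]).round(4),"x",np.percentile(q[:,0],[.5,99.5]).round(4),"slope",c[0].round(4),np.round(r[0]+r[1]+(r[2],),1))
dark=(f.max(-1)<130)&(hsv[...,0]<15)&(hsv[...,1]>100)
dd=box&dark&(z>.005)&(z<.07)
k,l,st,_=cv2.connectedComponentsWithStats(dd.astype(np.uint8)); i=1+st[1:,4].argmax()
dd=l==i
rep("rest all",dd); rep("base",dd&(abs(z-.012)<.005)); rep("mouth",dd&(z>.05))
rep("base left",dd&(abs(z-.012)<.005)&(P[...,0]<.56))
rep("handle top",box&(z>.128))
rep("handle side",box&(z>.09)&(z<.128))
b=box&~dark&(z>.04)&(z<.085); rep("blade",b)
for y in (-.1,-.12,-.14): 
    q=P[b&(abs(P[...,1]-y)<.006)]; print(y,q.mean(0).round(4),np.percentile(q[:,0],[3,97]).round(4),np.percentile(q[:,2],[3,97]).round(4),len(q))
for y in (-.33,-.345):
    q=P[b&(abs(P[...,1]-y)<.006)]; print(y,len(q))
E
```

```text
rest all 5645 [ 0.5532 -0.2109  0.0224] med z 0.0124 y [-0.2876 -0.1459] x [0.5311 0.5812] slope 0.0378 [ 556.2 -217.3  144.8   53.1   87.4]
base 4084 [ 0.5502 -0.2112  0.0119] med z 0.0119 y [-0.2878 -0.1458] x [0.531  0.5826] slope 0.0401 [ 556.7 -217.5  144.7   53.1   87.9]
mouth 842 [ 0.5628 -0.2074  0.0555] med z 0.0557 y [-0.2803 -0.1534] x [0.5588 0.5701] slope 0.0351 [ 564.4 -217.5  128.4   10.8   89.2]
base left 3123 [ 0.5454 -0.2136  0.0118] med z 0.0119 y [-0.2877 -0.1458] x [0.5309 0.5599] slope 0.0094 [ 545.1 -216.5  143.7   30.    89.7]
handle top 22143 [ 0.4889 -0.2118  0.2914] med z 0.3167 y [-0.2544 -0.1907] x [0.4507 0.5519] slope -0.3912 [ 501.9 -223.3   73.7  104.4   89. ]
handle side 106 [ 0.5519 -0.1892  0.1133] med z 0.1139 y [-0.2368 -0.1873] x [0.5398 0.5653] slope 0.2285 [ 543.5 -215.    64.9   23.9   69.8]
blade 1995 [ 0.5738 -0.1651  0.0603] med z 0.0607 y [-0.3204 -0.0897] x [0.5648 0.5893] slope 0.0126 [ 582.4 -206.5  234.1   37.3   87.3]
-0.1 [ 0.5748 -0.0999  0.0606] [0.5694 0.5805] [0.0575 0.0632] 227
-0.12 [ 0.5742 -0.1198  0.0607] [0.569  0.5793] [0.058  0.0632] 197
-0.14 [ 0.574  -0.14    0.0607] [0.5689 0.5793] [0.058  0.0631] 179
-0.33 0
-0.345 0
```

```bash
python3 - <<'E'
from h import *
d=dict(np.load("w1.npz")); P=wcloud(d,d); z=P[...,2]
m=(z>.1)&(z<.15)&(P[...,0]>.48)&(P[...,0]<.62)
for y in np.arange(-.255,-.185,.01):
    q=P[m&(abs(P[...,1]-y)<.003)]
    o=np.argsort(q[:,0]); q=q[o]; b=np.array_split(q,8)
    print(round(y,3),len(q),' '.join(f"{c[:,0].mean()*1e3:.1f}/{c[:,2].mean()*1e3:.1f}" for c in b))
q=P[m&(z>.133)]; c,_,_,_=np.linalg.lstsq(np.c_[q[:,:2],np.ones(len(q))],q[:,2],rcond=None); print("plane",c)
s=dict(eef_pos=d["eef_pos"],tool_rot=d["tool_rot"])
for lean in(.30,.35):
  bz=np.array([-np.sin(lean),0,np.cos(lean)]); yaw=-.014
  Rz=np.array([[np.cos(yaw),-np.sin(yaw),0],[np.sin(yaw),np.cos(yaw),0],[0,0,1]])
  bz=Rz@bz; by=Rz@[0,1,0]; bx=np.cross(by,bz); R=np.c_[by,bx,-bz]
  top=np.array([.5455,-.2245,.139]); g=top-.027*bz
  print(lean,"grip",g.round(4)); 
  for off in(.07,0): print(off,rows(s,g+bz*(.163+off),R),(g+bz*(.163+off)).round(4))
E
```

```text
-0.255 148 537.1/132.2 538.5/134.4 540.4/135.9 542.5/137.0 544.4/137.6 546.4/138.4 548.6/138.4 551.2/137.5
-0.245 166 537.2/132.0 538.8/134.7 540.7/136.0 542.8/137.0 544.9/137.6 546.8/138.4 548.9/138.5 551.5/137.6
-0.235 171 537.2/132.3 538.6/134.9 540.6/135.9 542.6/137.1 544.6/138.1 546.6/138.3 548.8/138.7 551.5/137.8
-0.225 173 537.5/132.4 539.0/134.8 540.9/136.0 542.9/136.1 545.0/137.6 546.9/138.4 549.2/138.6 551.9/137.6
-0.215 184 537.5/132.1 539.0/134.8 540.8/135.7 542.8/137.3 545.1/137.4 547.0/138.3 549.2/138.7 551.7/138.2
-0.205 188 537.7/132.6 539.4/134.9 541.2/135.7 543.2/136.9 545.2/137.7 547.0/138.4 549.5/138.4 552.2/137.8
-0.195 197 537.9/132.1 539.2/134.5 541.1/135.8 543.1/136.9 545.2/137.9 547.3/137.0 549.5/138.8 552.2/137.8
-0.185 86 543.2/130.2 545.8/129.3 547.6/128.3 549.3/122.4 551.1/118.7 553.0/117.5 555.2/111.5 558.5/106.5
plane [ 0.26379306 -0.00583281 -0.00805611]
0.3 grip [ 0.5535 -0.2246  0.1132]
0.07 (array([ 4.31,  0.71, -6.8 ]), array([-0.001, -0.302, -0.006])) [ 0.4846 -0.2236  0.3358]
0 (array([  6.38,   0.68, -13.48]), array([-0.001, -0.302, -0.006])) [ 0.5053 -0.2239  0.2689]
0.35 grip [ 0.5548 -0.2246  0.1136]
0.07 (array([ 3.33,  0.73, -7.13]), array([-0.002, -0.352, -0.006])) [ 0.4749 -0.2235  0.3325]
0 (array([  5.73,   0.69, -13.7 ]), array([-0.002, -0.352, -0.006])) [ 0.4989 -0.2238  0.2668]
```

```bash
python3 -m inch '[[[1,0.3,-2],[0,-0.11,-0.003],-1],[[2.4,0.5,-4.5],[0,-0.22,-0.006],-1],[[3.5,0.7,-7],[0,-0.34,-0.006],-1],[[4.5,0.7,-9.7],[0,-0.34,-0.006],-1],[[5.85,0.7,-13.6],[0,-0.34,-0.006],-1],[[5.85,0.7,-13.6],[0,-0.34,-0.006],-1],[[5.85,0.7,-13.6],[0,-0.34,-0.006],-1]]'
python3 - <<'E'
from bench import robot,optics
from h import *
s=robot.observe(); d=optics.snapshot("wrist"); R=np.array(s["tool_rot"]); print((s["eef_pos"]+R[:,2]*.163).round(4),R.round(3).tolist(),s["ft_force"])
cv2.imwrite("pics/w2.png",cv2.cvtColor(d["frame"],cv2.COLOR_RGB2BGR))
E
```

```text
clock: 2.9
eef_pos: [0.5002, -0.2197, 0.2655]
tool_rot: [[0.01, 0.945, 0.326], [1.0, -0.01, 0.001], [0.005, 0.326, -0.945]]
ft_force: [0.5, 0.2, 0.5]
gripper_width: 0.088
[ 0.5533 -0.2195  0.1114] [[0.01, 0.945, 0.326], [1.0, -0.01, 0.001], [0.005, 0.326, -0.945]] [0.45234085 0.15311616 0.53632747]
```

View pics/w2.png

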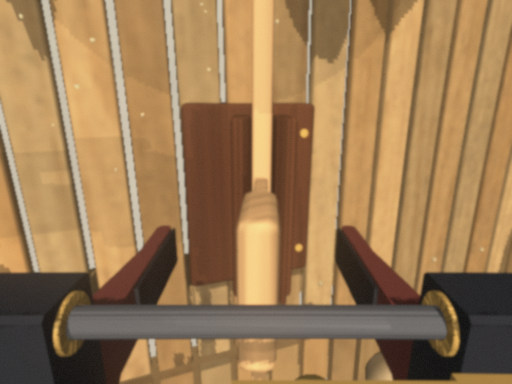

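The handle sits centred between the fingers, at about (257,250). I'll shift 5 mm in y and close.

```bash
python3 -m inch '[[[0.1,-0.45,0.15],[0,0,0],-1],[[0.1,-0.45,0.15],[0,0,0],-1],[[0.1,-0.45,0.15],[0,0,0],1],[[0.1,-0.45,0.15],[0,0,0],1],[[0.1,-0.45,0.15],[0,0,0],1],[[0.1,-0.45,0.15],[0,0,0],1],[[0.1,-0.45,0.15],[0,0,0],1],[[0.1,-0.45,0.15],[0,0,0],1]]'
python3 -m inch '[[[0,0,0],[0,0,0],1],[[0,0,0],[0,0,0],1],[[0,0,0],[0,0,0],1],[[0,0,0],[0,0,0],1]]'
```

```text
clock: 3.62
eef_pos: [0.5014, -0.225, 0.269]
tool_rot: [[0.01, 0.944, 0.33], [1.0, -0.011, -0.0], [0.003, 0.33, -0.944]]
ft_force: [0.1, 0.4, 0.3]
gripper_width: 0.0515
clock: 3.95
eef_pos: [0.5014, -0.225, 0.269]
tool_rot: [[0.01, 0.944, 0.33], [1.0, -0.011, -0.0], [0.003, 0.33, -0.944]]
ft_force: [-1.0, -0.1, 0.5]
gripper_width: 0.0246
```

```bash
python3 -m inch '[[[0,0,0],[0,0,0],1],[[0,0,0],[0,0,0],1],[[0,0,0],[0,0,0],1],[[0,0,0],[0,0,0],1],[[0,0,0],[0,0,0],1],[[0,0,0],[0,0,0],1]]'; python3 - <<'E'
from bench import robot
from h import *
s=robot.observe(); R=np.array(s["tool_rot"]); print((s["eef_pos"]+R[:,2]*.163).round(4),s["wrist_torque"])
E
```

```text
clock: 4.45
eef_pos: [0.5014, -0.225, 0.269]
tool_rot: [[0.01, 0.944, 0.33], [1.0, -0.011, -0.001], [0.003, 0.33, -0.944]]
ft_force: [1.7, 0.9, -1.5]
gripper_width: 0.0182
[ 0.5551 -0.2251  0.1151] [-0.12954888  0.26879629 -0.07158843]
```

```bash
python3 -m inch '[[[-0.26,0,0.75],[0,0,0],1],[[-0.7,0,2],[0,0,0],1],[[-1.3,0,3.75],[0,0,0],1],[[-2,0,5.7],[0,0,0],1],[[-2.8,0,8],[0,0,0],1],[[-2.8,0,11],[0,0,0],1],[[-2.8,0,12],[0,0.11,0],1],[[-2.8,0,12],[0,0.2,0],1]]'
python3 - <<'E'
from bench import robot,optics
from h import *
s=robot.observe(); d=optics.snapshot("side"); np.savez("s2.npz",**d)
cv2.imwrite("pics/s2.png",cv2.cvtColor(d["frame"],cv2.COLOR_RGB2BGR))
E
```

```text
clock: 5.12
eef_pos: [0.4727, -0.2262, 0.3925]
tool_rot: [[0.013, 0.991, 0.135], [1.0, -0.013, -0.002], [-0.0, 0.135, -0.991]]
ft_force: [1.3, 0.3, -1.6]
gripper_width: 0.0176
```

View pics/s2.png

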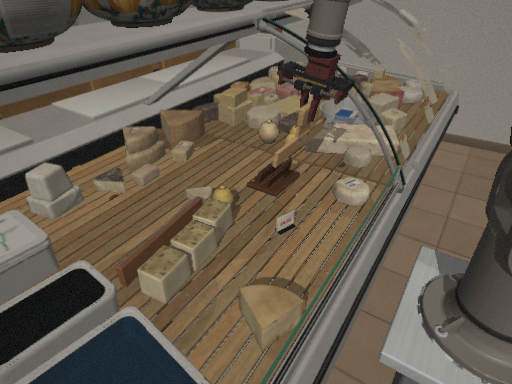

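The bar hangs in the gripper at about (290,145), clear of the rest. Next I carry it to the front of the blocks, upright and yawed to the fence.

```bash
python3 -m inch '[[[0.3,4,0],[0,0.1,0.03],1],[[0.6,8,0],[0,0.135,0.06],1],[[1,12,0],[0,0.135,0.09],1],[[1.3,16,0],[0,0.135,0.111],1],[[1.6,20,0],[0,0.135,0.111],1],[[1.9,24,0],[0,0.135,0.111],1],[[2.1,28,0],[0,0.135,0.111],1],[[2.3,32,0],[0,0.135,0.111],1]]'
python3 -m inch '[[[0,3,0],[0,0,0],1],[[0,5.2,0],[0,0,0],1],[[0,5.2,-2],[0,0,0],1],[[0,5.2,-5],[0,0,0],1],[[0,5.2,-8],[0,0,0],1],[[0,5.2,-8],[0,0,0],1]]'
python3 - <<'E'
from bench import robot,optics
from h import *
s=robot.observe(); R=np.array(s["tool_rot"])
by=np.array([-.0978,.9952,0]);bx=np.array([.9952,.0978,0]);Rt=np.c_[by,bx,[0,0,-1]]
print(rows(s,[.4977,.1494,.276],Rt))
d=optics.snapshot("side"); P=cloud(d); d2=optics.snapshot("top");np.savez("s3.npz",**d);np.savez("t3.npz",**d2)
for n,q in(("side",P),("top",cloud(d2))):
    # bar frame coords wrt TCP
    L=(q-s["eef_pos"])@R; L[...,2]-=.163   # x along bar, y across, z down from grip
    m=(abs(L[...,0])<.14)&(abs(L[...,1])<.02)&(L[...,2]>.045)&(L[...,2]<.112)&(q[...,2]>.02)
    b=L[m]; print(n,len(b),np.percentile(b,[1,50,99],axis=0).round(4).tolist())
    for a in(-.12,-.08,.08,.12):
        c=b[abs(b[:,0]-a)<.01]; 
        if len(c)>5: print(a,len(c),np.percentile(c[:,1],[5,50,95]).round(4),np.percentile(c[:,2],[3,97]).round(4), np.polyfit(c[:,2],c[:,1],1).round(3))
E
```

```text
clock: 5.83
eef_pos: [0.4959, 0.0967, 0.3908]
tool_rot: [[-0.1, 0.995, -0.006], [0.995, 0.1, 0.007], [0.007, -0.005, -1.0]]
ft_force: [1.2, -0.2, -0.7]
gripper_width: 0.0181
clock: 6.33
eef_pos: [0.4932, 0.1483, 0.3062]
tool_rot: [[-0.101, 0.995, -0.013], [0.995, 0.101, 0.003], [0.005, -0.013, -1.0]]
ft_force: [-1.0, 0.2, -2.1]
gripper_width: 0.0178
(array([ 0.45,  0.11, -3.02]), array([-0.003, -0.013, -0.003]))
side 1621 [[-0.1306, -0.007, 0.0471], [0.0345, -0.0055, 0.0683], [0.1344, 0.005, 0.0993]]
-0.12 68 [-0.0066 -0.0058 -0.0011] [0.0556 0.0942] [-0.061 -0.001]
-0.08 89 [-0.0066 -0.0055  0.0036] [0.0554 0.0941] [-0.12   0.004]
0.08 146 [-0.0065 -0.0054  0.0031] [0.0562 0.0958] [-0.111  0.004]
0.12 167 [-0.0067 -0.0054  0.0039] [0.0562 0.0967] [-0.112  0.004]
top 231 [[-0.1364, -0.0052, 0.0505], [-0.0811, -0.0018, 0.056], [-0.0172, 0.0071, 0.0915]]
-0.12 40 [-0.0049 -0.0013  0.0062] [0.0511 0.0803] [-0.241  0.014]
-0.08 39 [-0.0048 -0.0014  0.0054] [0.0519 0.089 ] [-0.194  0.011]
```

The held blade matches the tool frame: 54–99 mm below the grasp point, centred, with both ends square. I lower it, then push.

```bash
python3 -m inch '[[[0.45,0.1,-1.5],[-0.003,-0.013,-0.003],1],[[0.45,0.1,-2.8],[-0.003,-0.013,-0.003],1],[[0.45,0.1,-3.6],[-0.003,-0.013,-0.003],1],[[0.45,0.1,-3.6],[-0.003,-0.013,-0.003],1],[[0.45,0.1,-3.6],[-0.003,-0.013,-0.003],1]]'
python3 - <<'E'
from bench import robot
from h import *
s=robot.observe();by=np.array([-.0978,.9952,0]);bx=np.array([.9952,.0978,0]);Rt=np.c_[by,bx,[0,0,-1]]
o=np.array([.5226,.1518]); p=np.array(s["eef_pos"])[:2]-o; print("fence x,y",p@bx[:2],p@by[:2],s["wrist_torque"])
for x in(.010,.030,.040): print(x,rows(s,np.r_[o+bx[:2]*x,.270],Rt))
E
```

```text
clock: 6.85
eef_pos: [0.5003, 0.1491, 0.2756]
tool_rot: [[-0.096, 0.995, 0.007], [0.995, 0.096, 0.003], [0.003, 0.007, -1.0]]
ft_force: [-0.3, 0.7, -1.4]
gripper_width: 0.0179
fence x,y -0.022438615334504374 -0.0005327707483158239 [-0.0150758   0.00790905 -0.02647824]
0.01 (array([ 3.22,  0.37, -0.56]), array([-0.003,  0.007,  0.002]))
0.03 (array([ 5.21,  0.57, -0.56]), array([-0.003,  0.007,  0.002]))
0.04 (array([ 6.21,  0.66, -0.56]), array([-0.003,  0.007,  0.002]))
```

```bash
python3 -m inch '[[[0.5,0.06,-0.5],[-0.003,0.007,0.002],1],[[1,0.11,-0.5],[-0.003,0.007,0.002],1],[[1.5,0.17,-0.5],[-0.003,0.007,0.002],1],[[2,0.23,-0.5],[-0.003,0.007,0.002],1],[[2.5,0.29,-0.5],[-0.003,0.007,0.002],1],[[3,0.35,-0.5],[-0.003,0.007,0.002],1],[[3.5,0.4,-0.5],[-0.003,0.007,0.002],1],[[4,0.44,-0.5],[-0.003,0.007,0.002],1]]'
cat > st.py <<'E'
from bench import robot
from h import *
import sys
s=robot.observe();by=np.array([-.0978,.9952,0]);bx=np.array([.9952,.0978,0]);Rt=np.c_[by,bx,[0,0,-1]]
o=np.array([.5226,.1518]); p=np.array(s["eef_pos"])[:2]-o; f=np.array(s["ft_force"])
print("fence x,y mm",(p@bx[:2]*1e3).round(2),(p@by[:2]*1e3).round(2),"z",round(s["eef_pos"][2],4),"F fence",(f[:2]@bx[:2]).round(2),(f[:2]@by[:2]).round(2),f[2].round(2),"T",np.round(s["wrist_torque"],3))
for x in map(float,sys.argv[1:]): print(x,*rows(s,np.r_[o+bx[:2]*x,.270],Rt))
E
python3 st.py .034 .042
```

```text
clock: 7.52
eef_pos: [0.5399, 0.1533, 0.2701]
tool_rot: [[-0.099, 0.995, -0.004], [0.995, 0.099, -0.0], [0.0, -0.004, -1.0]]
ft_force: [-3.9, -0.9, 0.0]
gripper_width: 0.018
fence x,y mm 17.35 -0.18 z 0.2701 F fence -3.95 -0.48 0.01 T [-0.028  1.511  0.313]
0.034 [ 1.66  0.18 -0.01] [ 0.    -0.004 -0.001]
0.042 [ 2.45  0.26 -0.01] [ 0.    -0.004 -0.001]
```

```bash
python3 -m inch '[[[0.3,0.03,0],[0,-0.004,-0.001],1],[[0.6,0.06,0],[0,-0.004,-0.001],1],[[0.9,0.09,0],[0,-0.004,-0.001],1],[[1.2,0.12,0],[0,-0.004,-0.001],1],[[1.5,0.15,0],[0,-0.004,-0.001],1],[[1.7,0.18,0],[0,-0.004,-0.001],1]]'; python3 st.py .042
python3 -m inch '[[[0.2,0.02,0],[0,0,0],1],[[0.4,0.04,0],[0,0,0],1],[[0.6,0.06,0],[0,0,0],1],[[0.6,0.06,0],[0,0,0],1]]'; python3 st.py .042 .046
python3 - <<'E'
from bench import robot,optics
from h import *
d=optics.snapshot("top");np.savez("t4.npz",**d)
cv2.imwrite("pics/t4.png",cv2.resize(cv2.cvtColor(d["frame"],cv2.COLOR_RGB2BGR)[110:240,130:300],None,fx=4,fy=4,interpolation=cv2.INTER_CUBIC))
E
```

```text
clock: 8.02
eef_pos: [0.5559, 0.155, 0.2694]
tool_rot: [[-0.098, 0.995, -0.004], [0.995, 0.098, -0.001], [-0.0, -0.004, -1.0]]
ft_force: [-5.6, -0.1, 1.2]
gripper_width: 0.0183
fence x,y mm 33.45 -0.02 z 0.2694 F fence -5.55 0.46 1.17 T [-0.182  1.768  0.086]
0.042 [0.85 0.09 0.06] [ 0.001 -0.004 -0.   ]
clock: 8.35
eef_pos: [0.5611, 0.1557, 0.2688]
tool_rot: [[-0.098, 0.995, -0.007], [0.995, 0.098, -0.001], [-0.0, -0.007, -1.0]]
ft_force: [-5.3, -0.4, -1.0]
gripper_width: 0.0178
fence x,y mm 38.73 0.07 z 0.2688 F fence -5.31 0.09 -1.04 T [-0.195  1.496  0.055]
0.042 [0.33 0.02 0.12] [ 0.001 -0.007 -0.   ]
0.046 [0.72 0.06 0.12] [ 0.001 -0.007 -0.   ]
```

View pics/t4.png

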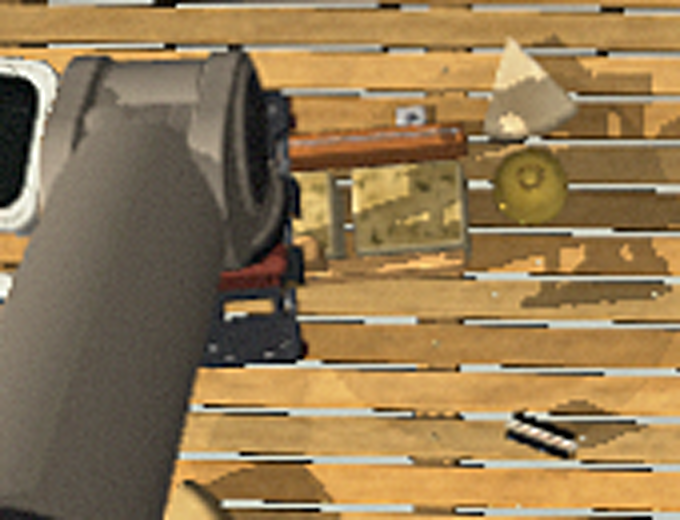

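The right-hand block at (410,205) is flush with the bar and a small gap remains to the fence. Continuing slowly while watching the force.

```bash
python3 -m inch '[[[0.2,0.02,0.1],[0,-0.006,0],1],[[0.4,0.04,0.1],[0,-0.006,0],1],[[0.5,0.05,0.1],[0,-0.006,0],1],[[0.5,0.05,0.1],[0,-0.006,0],1]]' | head -2; python3 st.py .046
python3 -m inch '[[[0.15,0.015,0],[0,-0.003,0],1],[[0.3,0.03,0],[0,-0.003,0],1],[[0.3,0.03,0],[0,-0.003,0],1]]'|grep rot; python3 st.py .047
```

```text
clock: 8.73
eef_pos: [0.5664, 0.1562, 0.2696]
fence x,y mm 43.97 0.14 z 0.2696 F fence -2.56 0.14 -2.34 T [-0.161  1.     0.098]
0.046 [0.2  0.01 0.04] [ 0.001 -0.001 -0.   ]
tool_rot: [[-0.098, 0.995, 0.002], [0.995, 0.098, -0.001], [-0.002, 0.002, -1.0]]
fence x,y mm 47.02 0.08 z 0.2696 F fence -3.47 0.02 -3.14 T [-0.103  1.177  0.07 ]
0.047 [-0.   -0.01  0.04] [ 0.001  0.002 -0.   ]
```

```bash
for i in 1 2; do python3 -m inch '[[[0.1,0.01,0],[0,0,0],1],[[0.15,0.015,0],[0,0,0],1]]'|grep rot; python3 st.py; done
```

```text
tool_rot: [[-0.098, 0.995, 0.001], [0.995, 0.098, -0.001], [-0.001, 0.0, -1.0]]
fence x,y mm 48.2 0.06 z 0.2695 F fence -5.33 0.87 0.46 T [-0.214  1.808  0.065]
tool_rot: [[-0.098, 0.995, -0.001], [0.995, 0.098, -0.001], [-0.001, -0.001, -1.0]]
fence x,y mm 49.25 0.01 z 0.2695 F fence -6.05 0.64 1.09 T [-0.203  2.001  0.073]
```

```bash
for i in 1 2 3; do python3 -m inch '[[[0.06,0.006,0],[0,0,0],1],[[0.1,0.01,0],[0,0,0],1]]'|grep rot; python3 st.py; done
```

```text
tool_rot: [[-0.098, 0.995, -0.003], [0.995, 0.098, -0.002], [-0.001, -0.003, -1.0]]
fence x,y mm 49.85 -0.02 z 0.2695 F fence -5.81 -0.24 1.31 T [-0.221  2.032  0.032]
tool_rot: [[-0.098, 0.995, -0.005], [0.995, 0.098, -0.002], [-0.001, -0.005, -1.0]]
fence x,y mm 50.36 -0.11 z 0.2694 F fence -6.66 0.22 1.64 T [-0.155  2.18   0.064]
tool_rot: [[-0.098, 0.995, -0.007], [0.995, 0.098, -0.002], [-0.001, -0.007, -1.0]]
fence x,y mm 50.88 -0.12 z 0.2695 F fence -6.96 -0.49 2.21 T [-0.166  2.174  0.138]
```

```bash
python3 -m inch '[[[0.1,0.01,0],[0,-0.007,0],1],[[0.2,0.02,0],[0,-0.007,0],1],[[0.2,0.02,0],[0,-0.007,0],1]]'|grep rot; python3 st.py;  python3 -m inch '[[[0.1,0.01,0],[0,-0.007,0],1],[[0.2,0.02,0],[0,-0.007,0],1],[[0.2,0.02,0],[0,-0.007,0],1]]'|grep rot; python3 st.py
python3 - <<'E'
from bench import robot,optics
from h import *
s=robot.observe(); d=optics.snapshot("side"); np.savez("s5.npz",**d); w=optics.snapshot("wrist"); np.savez("w5.npz",**w,eef_pos=s["eef_pos"],tool_rot=s["tool_rot"])
a=cv2.resize(d["frame"][170:310,100:260],None,fx=3.5,fy=3.5,interpolation=cv2.INTER_CUBIC)
cv2.imwrite("pics/s5.png",cv2.cvtColor(a,cv2.COLOR_RGB2BGR))
E
```

```text
tool_rot: [[-0.098, 0.995, -0.006], [0.995, 0.098, -0.002], [-0.002, -0.006, -1.0]]
fence x,y mm 51.28 -0.24 z 0.2689 F fence -9.79 0.09 3.62 T [-0.249  3.155  0.275]
tool_rot: [[-0.099, 0.995, -0.006], [0.995, 0.099, -0.003], [-0.002, -0.006, -1.0]]
fence x,y mm 51.33 -0.21 z 0.2684 F fence -11.85 -0.13 4.69 T [-0.257  3.46   0.222]
```

View pics/s5.png

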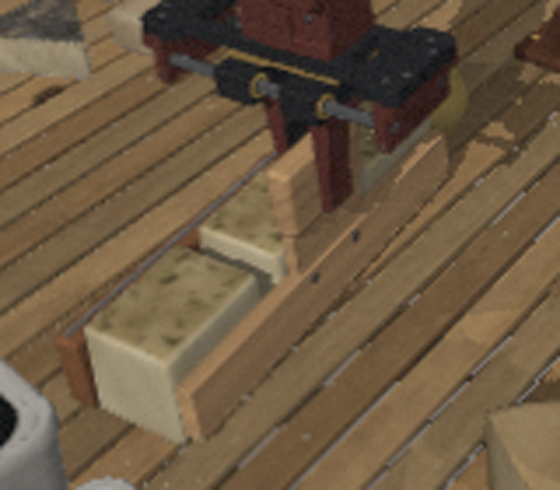

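The side crop shows the bar upright and flat on the fronts, with the left block (90,340) touching the fence. The force has climbed to about 12 N. Now I rock gently while pressing.

```bash
python3 -m inch '[[[0.15,0.015,0.12],[0,-0.006,0.012],1],[[0.25,0.025,0.12],[0,-0.006,0.02],1],[[0.25,0.025,0.12],[0,-0.006,0.02],1]]'|grep rot; python3 st.py;  python3 -m inch '[[[0.15,0.015,0.05],[0,-0.006,-0.02],1],[[0.2,0.02,0.05],[0,-0.006,-0.035],1],[[0.2,0.02,0.05],[0,-0.006,-0.035],1]]'|grep rot; python3 st.py .053
```

```text
tool_rot: [[-0.117, 0.993, -0.007], [0.993, 0.117, -0.003], [-0.002, -0.007, -1.0]]
fence x,y mm 51.78 -0.23 z 0.2686 F fence -10.66 0.81 -0.35 T [-0.115  3.066 -0.654]
tool_rot: [[-0.083, 0.997, -0.007], [0.997, 0.083, -0.004], [-0.003, -0.008, -1.0]]
fence x,y mm 51.95 -0.05 z 0.2682 F fence -10.44 -1.26 2.13 T [-0.21   3.077  0.59 ]
0.053 [0.1  0.01 0.18] [ 0.004 -0.007  0.015]
```

```bash
python3 -m inch '[[[0.15,0.015,0.12],[0.003,-0.008,0.015],1],[[0.3,0.03,0.12],[0.003,-0.008,0.015],1],[[0.35,0.035,0.12],[0.003,-0.008,0.015],1],[[0.35,0.035,0.12],[0.003,-0.008,0.015],1]]'|grep rot; python3 st.py;  python3 -m inch '[[[0.2,0.02,0.08],[0,-0.008,0],1],[[0.3,0.03,0.08],[0,-0.008,0],1],[[0.35,0.035,0.08],[0,-0.008,0],1],[[0.35,0.035,0.08],[0,-0.008,0],1]]'|grep rot; python3 st.py
```

```text
tool_rot: [[-0.098, 0.995, -0.009], [0.995, 0.098, -0.002], [-0.001, -0.01, -1.0]]
fence x,y mm 52.57 -0.16 z 0.2682 F fence -14.61 -0.79 4.09 T [-0.418  4.06   0.122]
tool_rot: [[-0.099, 0.995, -0.012], [0.995, 0.099, -0.003], [-0.001, -0.012, -1.0]]
fence x,y mm 53.14 -0.07 z 0.2681 F fence -15.66 1.19 7.0 T [-0.335  4.282  0.05 ]
```

```bash
python3 -m inch '[[[0.2,0.02,0.2],[0,-0.01,0],1],[[0.35,0.035,0.2],[0,-0.01,0],1],[[0.45,0.045,0.2],[0,-0.01,0],1],[[0.45,0.045,0.2],[0,-0.01,0],1]]'|grep rot; python3 st.py;  python3 -m inch '[[[0.2,0.02,0.2],[0,-0.01,0],1],[[0.4,0.04,0.2],[0,-0.01,0],1],[[0.5,0.05,0.2],[0,-0.01,0],1],[[0.5,0.05,0.2],[0,-0.01,0],1],[[0.5,0.05,0.2],[0,-0.01,0],1]]'|grep -E "rot|wid"; python3 st.py
python3 - <<'E'
from bench import robot,optics
from h import *
s=robot.observe(); R=np.array(s["tool_rot"]); d=optics.snapshot("side"); q=cloud(d); f=d["frame"]
L=(q-s["eef_pos"])@R; L[...,2]-=.163
m=(abs(L[...,0])<.14)&(L[...,1]<-.0)&(L[...,1]>-.02)&(L[...,2]>.062)&(L[...,2]<.094)&(abs(L[...,0])>.03)
b=L[m]; c=np.linalg.lstsq(np.c_[b[:,0],b[:,2],np.ones(len(b))],b[:,1],rcond=None)[0]; print("blade front face: slope along,slope down,off",c,len(b))
by=np.array([-.0978,.9952,0]);bx=np.array([.9952,.0978,0]);o=np.array([.5226,.1518,0])
F=np.dstack([(q-o)@bx,(q-o)@by,q[...,2]])*1e3
hsv=cv2.cvtColor(f,cv2.COLOR_RGB2HSV)
m=(F[...,2]>62)&(F[...,2]<71)&(F[...,0]>45)&(F[...,0]<130)
for a,b_ in((-145,-55),(-48,45),(50,145)):
    p=F[m&(F[...,1]>a)&(F[...,1]<b_)]; print(a,len(p),np.percentile(p,[1,50,99],axis=0).round(1).tolist(),cv2.minAreaRect(p[:,:2].astype(np.float32)))
m=(F[...,2]>49)&(F[...,2]<60)&(F[...,0]>108)&(F[...,0]<150)&(abs(F[...,1])<142)&(hsv[...,1]>90)&(hsv[...,0]<16); p=F[m]; print("fence",np.percentile(p[:,0],[2,50,98]),np.polyfit(p[:,1],p[:,0],1))
E
```

```text
tool_rot: [[-0.099, 0.995, -0.014], [0.995, 0.099, -0.004], [-0.002, -0.015, -1.0]]
fence x,y mm 54.04 0.13 z 0.2684 F fence -15.84 0.01 3.93 T [-0.265  4.61   0.059]
tool_rot: [[-0.099, 0.995, -0.018], [0.995, 0.099, -0.005], [-0.003, -0.018, -1.0]]
gripper_width: 0.018
fence x,y mm 55.07 0.3 z 0.2686 F fence -17.28 0.87 5.18 T [-0.246  4.863  0.031]
blade front face: slope along,slope down,off [ 0.00254268 -0.00864708 -0.00576984] 740
-145 93 [[55.7, -128.1, 62.0], [65.1, -83.3, 66.4], [105.6, -57.7, 68.6]] ((78.3884048461914, -93.08012390136719), (49.317081451416016, 76.05329895019531), 6.257566928863525)
-48 392 [[46.0, -32.1, 62.4], [89.0, 21.3, 66.4], [117.6, 39.4, 70.6]] ((82.13323211669922, 2.3602638244628906), (72.91647338867188, 76.56494140625), 0.25337356328964233)
50 938 [[56.0, 56.7, 62.3], [84.7, 99.4, 66.9], [118.5, 136.0, 69.0]] ((87.24353790283203, 95.51886749267578), (65.52698516845703, 82.7115478515625), 0.9949631690979004)
fence [120.63762649 129.3186785  138.50902747] [-2.17129446e-02  1.31665486e+02]
```

```bash
python3 -m inch '[[[0.1,0.01,0.15],[0,-0.025,0],1],[[0.25,0.025,0.15],[0,-0.035,0],1],[[0.3,0.03,0.15],[0,-0.04,0],1],[[0.3,0.03,0.15],[0,-0.045,0],1]]'|grep rot; python3 st.py;  python3 -m inch '[[[0.2,0.02,0.2],[0,-0.03,0],1],[[0.3,0.03,0.2],[0,-0.04,0],1],[[0.3,0.03,0.2],[0,-0.05,0],1],[[0.3,0.03,0.2],[0,-0.05,0],1]]'|grep -E "rot|wid"; python3 st.py
```

```text
tool_rot: [[-0.1, 0.995, 0.007], [0.995, 0.1, -0.006], [-0.006, 0.007, -1.0]]
fence x,y mm 52.29 0.88 z 0.2681 F fence -26.26 2.14 14.47 T [-0.192  7.286 -0.036]
tool_rot: [[-0.1, 0.994, 0.038], [0.995, 0.101, -0.006], [-0.01, 0.037, -0.999]]
gripper_width: 0.0216
fence x,y mm 49.24 1.6 z 0.268 F fence -26.3 2.63 13.36 T [-0.139  7.009 -0.025]
```

The squeeze peaked at about 26 N total, roughly 5–9 N per block and balanced (yaw torque near 0). Now I relax and back straight off.

```bash
python3 -m inch '[[[-0.2,-0.02,0.1],[0,0.015,0],1],[[-0.5,-0.05,0.1],[0,0.037,0],1],[[-1,-0.1,0.1],[0.005,0.037,0],1],[[-1.8,-0.18,0.1],[0.005,0.037,0],1],[[-2.8,-0.28,0.2],[0.005,0.037,0],1],[[-3.8,-0.38,0.3],[0.005,0.037,0],1],[[-4,-0.4,0.3],[0.005,0.037,0],1],[[-4,-0.4,1],[0.005,0.037,0],1]]'|grep -vE "clock"; python3 st.py
python3 -m inch '[[[0,0,4],[0,0,0],1],[[0,0,8],[0,0,0],1],[[0,0,11],[0,0,0],1],[[0,-2,12],[0,0,-0.03],1],[[0,-6,12],[0,0,-0.06],1],[[0,-10,12],[0,0,-0.09],1],[[0,-14,12],[0,0,-0.112],1],[[0,-18,12],[0,0,-0.112],1]]'
python3 -m inch '[[[0,-4,0],[0,0,0],1],[[0,-8,0],[0,0,0],1],[[0,-12,0],[0,0,0],1],[[0,-15,0],[0,0,0],1],[[0,-15,0],[0,0,0],1]]'
python3 - <<'E'
from bench import robot,optics
from h import *
s=robot.observe(); d=optics.snapshot("top");np.savez("t6.npz",**d); e=optics.snapshot("side");np.savez("s6.npz",**e)
a=cv2.resize(d["frame"][120:240,140:360],None,fx=3,fy=3,interpolation=cv2.INTER_CUBIC); b=cv2.resize(e["frame"][100:320,100:360],None,fx=1,fy=1)
cv2.imwrite("pics/t6.png",cv2.cvtColor(a,cv2.COLOR_RGB2BGR))
R=np.array(s["tool_rot"]);q=cloud(e)
L=(q-s["eef_pos"])@R; L[...,2]-=.163
m=(abs(L[...,0])<.14)&(L[...,1]<-.0)&(L[...,1]>-.03)&(L[...,2]>.062)&(L[...,2]<.094)&(abs(L[...,0])>.03)
b=L[m]; c=np.linalg.lstsq(np.c_[b[:,0],b[:,2],np.ones(len(b))],b[:,1],rcond=None)[0]; print("blade front face",c,len(b))
m=(abs(L[...,0])<.15)&(abs(L[...,1])<.03)&(L[...,2]>.04)&(L[...,2]<.12);b=L[m]
for x in(-.12,-.08,.08,.12):
    t=b[abs(b[:,0]-x)<.01]; print(x,len(t),np.percentile(t[:,2],[3,97]).round(4),np.percentile(t[:,1],[3,50,97]).round(4))
print(np.percentile(b[:,0],[.5,99.5]))
by=np.array([-.0978,.9952,0]);bx=np.array([.9952,.0978,0]);o=np.array([.5226,.1518,0])
for n,dd in(("top",d),("side",e)):
  q=cloud(dd);F=np.dstack([(q-o)@bx,(q-o)@by,q[...,2]])*1e3
  m=(F[...,2]>61)&(F[...,2]<71)&(F[...,0]>40)&(F[...,0]<130)
  for a,b_ in((-142,-50),(-48,46),(48,145)):
    p=F[m&(F[...,1]>a)&(F[...,1]<b_)]; print(n,a,len(p),np.percentile(p[:,:2],[2,50,98],axis=0).round(1).tolist(),np.round(cv2.minAreaRect(p[:,:2].astype(np.float32))[2],1))
E
```

```text
eef_pos: [0.5301, 0.1541, 0.2775]
tool_rot: [[-0.101, 0.995, -0.001], [0.995, 0.101, -0.002], [-0.002, -0.001, -1.0]]
ft_force: [0.2, -0.4, -2.5]
gripper_width: 0.0177
fence x,y mm 7.71 1.59 z 0.2775 F fence 0.17 -0.4 -2.45 T [-0.03   0.055  0.074]
clock: 14.38
eef_pos: [0.5296, -0.0283, 0.3978]
tool_rot: [[0.013, 1.0, -0.0], [1.0, -0.013, -0.001], [-0.001, -0.0, -1.0]]
ft_force: [1.5, -0.2, -2.2]
gripper_width: 0.0176
clock: 14.8
eef_pos: [0.5275, -0.1863, 0.3987]
tool_rot: [[0.024, 1.0, 0.001], [1.0, -0.024, -0.006], [-0.006, 0.001, -1.0]]
ft_force: [-0.6, -0.7, -0.9]
gripper_width: 0.0179
blade front face [-0.00097612 -0.00665803 -0.00477616] 456
-0.12 50 [0.0573 0.0975] [-0.0062 -0.0047  0.0047]
-0.08 50 [0.057 0.1  ] [-0.0066 -0.0047  0.0036]
0.08 77 [0.0569 0.0995] [-0.0066 -0.0053  0.0031]
0.12 83 [0.0576 0.0996] [-0.0072 -0.0055  0.0033]
[-0.13076756  0.13952825]
top -142 573 [[57.3, -136.2], [87.6, -97.8], [119.0, -58.5]] 0.2
top -48 543 [[57.1, -39.7], [87.7, -2.3], [118.7, 35.9]] 0.6
top 48 572 [[56.4, 54.3], [86.7, 93.6], [118.3, 133.8]] 1.5
side -142 550 [[56.6, -133.1], [84.0, -91.3], [117.0, -56.7]] 1.0
side -48 699 [[56.2, -37.3], [83.9, 3.7], [115.9, 39.0]] 1.8
side 48 950 [[56.2, 58.2], [84.4, 99.8], [117.2, 135.9]] 3.1
```

View pics/t6.png

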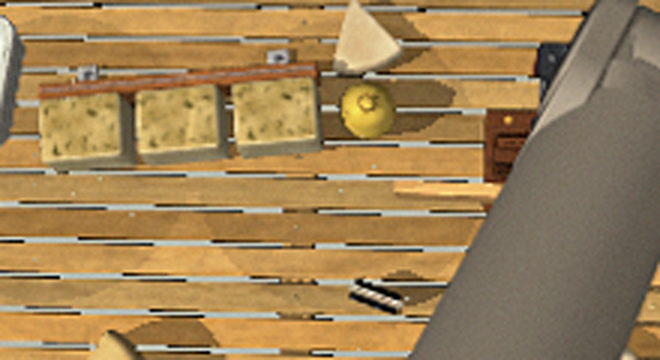

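The top view shows the three blocks in one line, flush on the fence at (40–320, 75–160), with the pear, wedge and tag undisturbed. Next the return: compute the rows to the pre-insert pose.

```bash
cat > ins.py <<'E'
from bench import robot
from h import *
import sys
s=robot.observe(); l,yaw=.325,-.0125
bz=np.array([-np.sin(l)*np.cos(yaw),-np.sin(l)*np.sin(yaw),np.cos(l)]);by=np.array([-np.sin(yaw),np.cos(yaw),0]);bx=np.cross(by,bz)
Rh=np.c_[by,bx,-bz]; f0=np.array([.5014,-.218,.269])+.2625*np.array([.3302,0,-.944])   # foot when home
for k in map(float,sys.argv[1:]): print(k,*rows(s,f0+bz*(.2625+k),Rh))
R=np.array(s["tool_rot"]); e=(s["eef_pos"]+R[:,2]*.2625-f0); print("foot err along slot axis frame (x',y,axial) mm",(np.c_[bx,by,bz].T@e*1e3).round(1),"F",np.round(s["ft_force"],1),"T",np.round(s["wrist_torque"],2))
E
python3 ins.py .085
```

```text
0.085 [-5.18 -3.64 -4.73] [-0.003 -0.325  0.005]
foot err along slot axis frame (x',y,axial) mm [-20.2  36.6 127.2] F [ 0.1  0.6 -2.3] T [-0.01  0.1   0.01]
```

```bash
python3 -m inch '[[[-1.5,-1,0],[0,-0.11,0.005],1],[[-3,-2,0],[0,-0.22,0.005],1],[[-4.5,-3,0],[-0.003,-0.325,0.005],1],[[-5.2,-3.64,-1],[-0.003,-0.325,0.005],1],[[-5.2,-3.64,-3],[-0.003,-0.325,0.005],1],[[-5.2,-3.64,-4.7],[-0.003,-0.325,0.005],1],[[-5.2,-3.64,-4.7],[-0.003,-0.325,0.005],1],[[-5.2,-3.64,-4.7],[-0.003,-0.325,0.005],1]]'; python3 ins.py .085 .045 .03
python3 - <<'E'
from bench import robot,optics
from h import *
s=robot.observe(); d=optics.snapshot("wrist");np.savez("w7.npz",**d,eef_pos=s["eef_pos"],tool_rot=s["tool_rot"])
P=wcloud(d,s); f=d["frame"]; hsv=cv2.cvtColor(f,cv2.COLOR_RGB2HSV); z=P[...,2]
cv2.imwrite("pics/w7.png",cv2.cvtColor(f,cv2.COLOR_RGB2BGR))
box=(P[...,0]>.5)&(P[...,0]<.65)&(P[...,1]>-.4)&(P[...,1]<-.05)
dark=(f.max(-1)<140)&(hsv[...,0]<15)&(hsv[...,1]>100)&box
q=P[dark&(abs(z-.012)<.006)]; print("base",len(q),np.percentile(q,[1,99],axis=0).round(4).tolist())
q=P[dark&(z>.05)&(z<.066)]; print("mouth",len(q),np.percentile(q,[1,99],axis=0).round(4).tolist())
b=P[box&~dark&(z>.1)&(z<.2)]; print("bar",len(b),np.percentile(b,[1,99],axis=0).round(4).tolist())
E
```

```text
clock: 15.57
eef_pos: [0.477, -0.2153, 0.3504]
tool_rot: [[0.011, 0.948, 0.317], [1.0, -0.01, -0.003], [0.001, 0.317, -0.948]]
ft_force: [-0.4, -0.7, -1.0]
gripper_width: 0.0176
0.085 [ 0.02 -0.13  0.01] [-0.001 -0.002 -0.002]
0.045 [ 1.29 -0.14 -3.78] [-0.001 -0.002 -0.002]
0.03 [ 1.77 -0.15 -5.2 ] [-0.001 -0.002 -0.002]
foot err along slot axis frame (x',y,axial) mm [-0.8  1.6 85. ] F [-0.4 -0.7 -1. ] T [-0.07  0.44 -0.03]
base 6035 [[0.5322, -0.2843, 0.0095], [0.6342, -0.1468, 0.0135]]
mouth 1572 [[0.5593, -0.247, 0.0537], [0.5987, -0.1535, 0.0658]]
bar 4383 [[0.5225, -0.3475, 0.1372], [0.5527, -0.0878, 0.1984]]
```

View pics/w7.png

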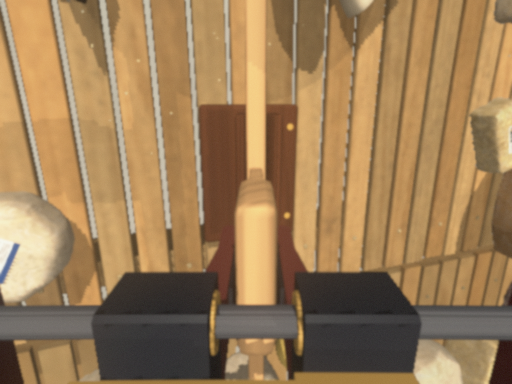

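```bash
python3 - <<'E'
from h import *
d=dict(np.load("w7.npz"));P=wcloud(d,d);z=P[...,2]; R=d["tool_rot"];L=(P-d["eef_pos"])@R;L[...,2]-=.163
m=(abs(L[...,1])<.02)&(L[...,2]>.045)&(L[...,2]<.075)&(L[...,0]>.03)&(L[...,0]<.18);q=L[m];print("blade end in tool x",np.percentile(q[:,0],[99,99.9,100]),len(q))
v,u=np.where(m&(L[...,0]>.128)); print("px",u.min(),u.max(),v.min(),v.max())
m=(abs(L[...,1])<.02)&(L[...,2]>-.035)&(L[...,2]<-.015)&(abs(L[...,0])<.06);q=L[m];print("handle tool x",np.percentile(q[:,0],[0,1,50,99,100]).round(4),len(q))
d=dict(np.load("w1.npz"));P=wcloud(d,d);z=P[...,2]
m=(P[...,0]>.55)&(P[...,0]<.6)&(z>.05)&(z<.075)&(P[...,1]>-.15)&(P[...,1]<0);q=P[m];print("w1 blade end y",np.percentile(q[:,1],[99,99.9,100]))
v,u=np.where(m&(P[...,1]>-.095)); print("px",u.min(),u.max(),v.min(),v.max())
E
```

```text
blade end in tool x [0.12828227 0.12889525 0.1292339 ] 3454
px 245 265 0 2
handle tool x [-0.0362 -0.0337  0.0113  0.0368  0.0374] 6170
w1 blade end y [-0.08975341 -0.08913309 -0.08884311]
px 397 413 20 27
```

The handle is centred in the grip to 0.6 mm, so the bar will land at the rest's middle in y. I insert along the slot axis in stages.

```bash
python3 -m inch '[[[0.5,-0.1,-1.4],[0,-0.002,-0.002],1],[[0.9,-0.14,-2.6],[0,-0.002,-0.002],1],[[1.3,-0.14,-3.8],[0,-0.002,-0.002],1],[[1.5,-0.15,-4.5],[0,-0.002,-0.002],1],[[1.75,-0.15,-5.2],[0,-0.002,-0.002],1],[[1.75,-0.15,-5.2],[0,-0.002,-0.002],1]]'; python3 ins.py .022 .015
```

```text
clock: 16.12
eef_pos: [0.4953, -0.2169, 0.2988]
tool_rot: [[0.012, 0.947, 0.32], [1.0, -0.011, -0.004], [0.0, 0.32, -0.947]]
ft_force: [0.5, 0.2, -1.4]
gripper_width: 0.0177
0.022 [ 0.19 -0.   -0.8 ] [-0.     0.001 -0.   ]
0.015 [ 0.41 -0.   -1.47] [-0.     0.001 -0.   ]
foot err along slot axis frame (x',y,axial) mm [ 1.   0.1 30.2] F [ 0.5  0.2 -1.4] T [-0.04  0.49 -0.02]
```

```bash
python3 -m inch '[[[0.1,0,-0.5],[0,0,0],1],[[0.3,0,-1.1],[0,0,0],1],[[0.5,0,-1.75],[0,0,0],1],[[0.5,0,-1.75],[0,0,0],1]]'|head -1; python3 ins.py .005 0
```

```text
clock: 16.45
0.005 [ 0.22 -0.04 -0.57] [-0.001  0.    -0.001]
0.0 [ 0.38 -0.04 -1.04] [-0.001  0.    -0.001]
foot err along slot axis frame (x',y,axial) mm [-0.2  0.6 11.1] F [ 2.2  0.9 -1.7] T [-0.02  0.24 -0.03]
```

```bash
python3 -m inch '[[[0.1,-0.03,-0.3],[0,0,0],1],[[0.2,-0.04,-0.6],[0,0,0],1],[[0.28,-0.04,-0.8],[0,0,0],1],[[0.28,-0.04,-0.8],[0,0,0],1]]'|head -1; python3 ins.py 0 -.002
python3 -m inch '[[[0.05,0,-0.15],[0,0,0],1],[[0.1,0,-0.3],[0,0,0],1],[[0.1,0,-0.3],[0,0,0],1]]'|head -1; python3 ins.py 0 -.002
```

```text
clock: 16.78
0.0 [ 0.09 -0.   -0.2 ] [-0.001 -0.    -0.001]
-0.002 [ 0.15 -0.   -0.39] [-0.001 -0.    -0.001]
foot err along slot axis frame (x',y,axial) mm [-0.2  0.2  2.2] F [ 0.1 -0.  -1.3] T [-0.02  0.35 -0.03]
clock: 17.03
0.0 [ 0.04  0.05 -0.04] [-0.002  0.001 -0.001]
-0.002 [ 0.1   0.05 -0.23] [-0.002  0.001 -0.001]
foot err along slot axis frame (x',y,axial) mm [-0.   0.   0.5] F [-9.2  2.7 16.9] T [0.52 1.68 0.23]
```

The bar reached the slot floor: 17 N at an axial offset of 0.5 mm, the same depth as at the start. I ease off and release.

```bash
python3 -m inch '[[[0,0,0.05],[0,0,0],1],[[0,0,0.05],[0,0,0],-1],[[0,0,0.05],[0,0,0],-1],[[0,0,0.05],[0,0,0],-1],[[0,0,0.05],[0,0,0],-1],[[0,0,0.05],[0,0,0],-1],[[0,0,0.05],[0,0,0],-1],[[0,0,0.05],[0,0,0],-1]]'
python3 -m inch '[[[0,0,0],[0,0,0],-1],[[0,0,0],[0,0,0],-1],[[0,0,0],[0,0,0],-1],[[0,0,0],[0,0,0],-1],[[0,0,0],[0,0,0],-1],[[0,0,0],[0,0,0],-1]]'
```

```text
clock: 17.7
eef_pos: [0.5039, -0.2175, 0.2708]
tool_rot: [[0.012, 0.947, 0.32], [1.0, -0.012, -0.002], [0.002, 0.32, -0.947]]
ft_force: [-0.2, -0.0, -0.1]
gripper_width: 0.0611
clock: 18.2
eef_pos: [0.5039, -0.2175, 0.2707]
tool_rot: [[0.012, 0.947, 0.32], [1.0, -0.012, -0.002], [0.002, 0.32, -0.947]]
ft_force: [-0.5, 0.3, 0.4]
gripper_width: 0.0878
```

```bash
python3 -m inch '[[[-1,0,2.8],[0,0,0],-1],[[-2,0,5.7],[0,0,0],-1],[[-3,0,8.5],[0,0,0],-1],[[-4.5,0,11],[0,0.11,0],-1],[[-6,0,13.5],[0,0.22,0],-1],[[-6,0,14],[0,0.325,0],-1],[[-6,0,14],[0,0.325,0],-1]]'
python3 - <<'E'
from bench import robot,optics
from h import *
s=robot.observe(); d=optics.snapshot("wrist");np.savez("w8.npz",**d,eef_pos=s["eef_pos"],tool_rot=s["tool_rot"])
P=wcloud(d,s); f=d["frame"]; hsv=cv2.cvtColor(f,cv2.COLOR_RGB2HSV); z=P[...,2]
cv2.imwrite("pics/w8.png",cv2.cvtColor(f,cv2.COLOR_RGB2BGR))
box=(P[...,0]>.5)&(P[...,0]<.66)&(P[...,1]>-.4)&(P[...,1]<-.05)
dark=(f.max(-1)<140)&(hsv[...,0]<15)&(hsv[...,1]>100)&box
q=P[dark&(abs(z-.012)<.005)]; print("base",len(q),np.percentile(q,[.5,99.5],axis=0).round(4).tolist())
q=P[dark&(z>.05)&(z<.066)]; print("mouth",len(q),np.percentile(q,[1,99],axis=0).round(4).tolist())
q=P[box&(z>.1)&(z<.16)]; print("handle",len(q),np.percentile(q,[.2,50,99.8],axis=0).round(4).tolist())
b=box&~dark&(z>.05)&(z<.075)&(P[...,0]>.56)&(P[...,0]<.6);
q=P[b&(P[...,1]>-.15)];print("blade end",np.percentile(q[:,1],[99,99.9,100]))
for y in(-.1,-.12,-.14):
    q=P[b&(abs(P[...,1]-y)<.006)]; print(y,q.mean(0).round(4),np.percentile(q[:,2],[3,97]).round(4),len(q))
E
```

```text
clock: 18.78
eef_pos: [0.445, -0.2173, 0.4127]
tool_rot: [[0.01, 1.0, 0.001], [1.0, -0.01, -0.003], [-0.003, 0.001, -1.0]]
ft_force: [1.0, 0.8, -0.6]
gripper_width: 0.0876
base 5348 [[0.5313, -0.2881, 0.0086], [0.635, -0.1457, 0.014]]
mouth 1913 [[0.5591, -0.2798, 0.051], [0.5986, -0.1538, 0.0658]]
handle 2037 [[0.5386, -0.2524, 0.1009], [0.5463, -0.2121, 0.1374], [0.5639, -0.1805, 0.1406]]
blade end [-0.08284522 -0.08223126 -0.08199202]
-0.1 [ 0.5746 -0.1001  0.0606] [0.0582 0.0627] 185
-0.12 [ 0.5746 -0.12    0.0608] [0.0574 0.0633] 181
-0.14 [ 0.5744 -0.1399  0.0607] [0.0581 0.0633] 157
```

View pics/w8.png

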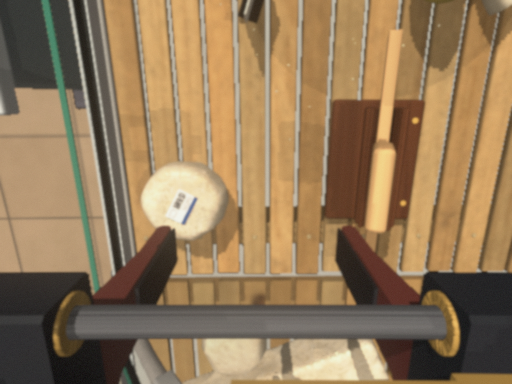

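The bar is fully home: its top edge is at z = 60.7 mm, the same as at the start, and it is centred in the rest to about 1 mm. One last numeric check of the blocks and bystanders, then hand in.

```bash
python3 - <<'E'
from bench import robot,optics
from h import *
a=dict(np.load("top0.npz"));d=optics.snapshot("top")
diff=(np.abs(a["frame"].astype(int)-d["frame"]).max(-1))
P=cloud(a);Q=cloud(d)
for n,c in dict(pear=(.625,-.027),wedge=(.705,-.025),tag=(.446,-.04),chili=(.343,.217),wheel=(.363,-.259)).items():
    r=[]
    for X in(P,Q):
        m=(np.hypot(X[...,0]-c[0],X[...,1]-c[1])<.065)&(X[...,2]>.015)&(X[...,2]<.09)&(X[...,0]-c[0]<.05); 
        if n=="pear": m&=(X[...,1]<.003)
        r.append(X[m].mean(0).round(4).tolist()+[int(m.sum())])
    print(n,*r)
by=np.array([-.0978,.9952,0]);bx=np.array([.9952,.0978,0]);o=np.array([.5226,.1518,0])
F=np.dstack([(Q-o)@bx,(Q-o)@by,Q[...,2]])*1e3; m=(F[...,2]>61)&(F[...,2]<71)&(F[...,0]>40)&(F[...,0]<130)
for l,h in((-142,-50),(-48,46),(48,145)):
    p=F[m&(F[...,1]>l)&(F[...,1]<h)]; print(l,len(p),np.percentile(p[:,:2],[2,50,98],axis=0).round(1).tolist(),np.round(cv2.minAreaRect(p[:,:2].astype(np.float32))[2],1))
s=robot.observe();print(s["clock"],np.abs(s["joint_vel"]).max())
print(robot.job_done())
E
```

```text
pear [0.6283, -0.0259, 0.0519, 309] [0.6286, -0.0257, 0.0517, 311]
wedge [0.6935, -0.0206, 0.0322, 408] [0.693, -0.0205, 0.032, 412]
tag [0.4443, -0.0379, 0.0349, 38] [0.4442, -0.0378, 0.0346, 40]
chili [0.339, 0.2087, 0.0592, 890] [0.3391, 0.2087, 0.0592, 890]
wheel [0.3588, -0.2576, 0.0406, 854] [nan, nan, nan, 0]
-142 577 [[57.3, -136.2], [88.0, -97.6], [119.4, -58.4]] 0.6
-48 548 [[57.4, -39.6], [87.7, -2.1], [118.4, 36.1]] 88.9
48 572 [[56.6, 54.7], [86.9, 93.0], [118.2, 134.6]] 0.4
18.8833 0.026918843934711757
the job is handed in; nothing more can be done
None<stdin>:11: RuntimeWarning: Mean of empty slice.
  ret = um.true_divide(
```

I took the bar from its rest and pushed the three blocks against the fence. I then rocked and squeezed them, put the bar back in its slot, and handed the job in at 18.9 s.

- **Blocks:** they measure in one line, with centres at fence x = 87–88 mm against the nominal 86.5. Their yaw is within about 1° of the fence. They were still so at the last look, with the gripper clear.
- **Squeeze:** the wrist force rose to about 26 N in total with almost no yaw moment, so at most about 9 N per block. Force on each block was not measured separately. During the hardest press the tool leaned up to about 2° off upright, and the jaw opening rose from about 18 to 21.6 mm. Once the load was off, the bar sat square in the grip again.
- **Bar:** it was pressed to the slot floor with about 17 N. Its top edge is at the starting height (60.7 mm), and it is centred in the rest to about 1 mm. It started about 7 mm off centre.
- **Other goods:** the pear, wedge, tag and chili wedge are unmoved to within 0.5 mm. The arm hid the small wheel from the top camera in the last check. The final wrist picture shows it looking the same as in the first wrist picture, and nothing went near it.

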